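Load the rinse tub and hold its lid at sixty degrees

ROBOT

A 6-joint arm with a two-finger parallel gripper is mounted at the origin on the work surface. World frame = base frame: x ahead of the robot, y to its left, z up, the work surface at z = 0. Lengths are in m, angles in rad, forces in N, time in s.
With the tool pointing down it reaches from about 0.35 to 0.775 m from the base axis. Payload 5.5 kg.
Tool frame: the origin (TCP) lies at the very end of the fingers, on their centre line; the grasp point (between the pads) lies robot.hold_point_z behind it (robot.hold_point_z is the distance from the TCP to the grasp point, in m); z points along the fingers, y is the line along which they close (so a half turn about z gives the same grasp; the last joint's range is limited). The gripper opens to 85 mm and grips with 20 to 120 N. Pads are 22 mm wide; open, the fingers measure 114 mm over their backs; the gripper's body (76 mm by 85 mm) begins 54 mm behind the grasp point. The pads swing forward as they close: fully open they stand 13 mm farther back than shut.
Start: joints at [-1.471, 0.313, 0.046, 1.304, 0, 1.431], TCP at [0.137, -0.559, 0.231] pointing down, gripper open.
Joint ranges: [-2.76, 2.76], [-0.86, 1.69], [-1.03, 1.26], [-2.2, 2.34], [-1.47, 1.5], [-3.14, 3.14]. Speed limits (rad/s): [2.57, 2.57, 3.14, 3.14, 3.14, 3.14].

INTERFACE

Orientations are given as a unit quaternion [w, x, y, z].
In Python, from plant import robot gives the robot as it stands. The module is installed in compiled form; this text tells all that it offers.
- The arm moves only by the tool send_rows, never from a script. Its argument "increments" is a list of rows, each a list of 7 numbers: the shift along the tool's x, y, z as a fraction of full scale, then the turn, a rotation vector about the tool's x, y, z as a fraction of full scale, then the closure, from 0 (fully open) to 1 (shut). A call has 1 to 12 rows; each row shifts and turns the commanded pose from where the row before left it, along the tool's axes as they then stand; what a row does not reach is not made up. Full scale, the value 1, is 0.04 m for a shift and 6 degrees for a turn. A row lasts 1/8 s, in which the tool goes at most 62.5 mm and 10.7 degrees, less where a joint would pass 70% of its speed; a pose out of reach is approached as far as the arm can. A call with a number of a shift or a turn outside -1 to 1 is refused whole. A call with a gripper value outside its range is refused whole. The fingers move at their own pace and stop on an object; "newtons" is the grip in N (left out, the last holds). Time passes only in rows, so rows that do not move let the fingers close. It gives the time, the measured TCP pose, the force, the opening and the grip force at its end, in the units of the state.
- robot.get_state(): the state, without advancing time (a new reading comes with each control period).
- robot.read_camera(name): name is "scene" or "top" or "wrist"; returns a dict with "img" (480x640x3 uint8, blue, green, red), "camera_matrix" (3x3 intrinsics, pixels), "view" (4x4, takes a point from world to camera coordinates). Camera axes: x right, y up, looking along -z (the intrinsics and any distortion apply to the point x, -y, -z); pixel columns grow to the right and rows downward; lengths in m; the calibration is good to about 2 mm. A picture is of the moment at which its call begins. There is no depth.
- robot.close_job(): hands the job in; it is judged then, once.
The state is a dict: "time": time; "joints": joint angles; "qd": joint speeds; "joint_efforts": joint torques, N m; "tool_pos": TCP position; "ee_rot": TCP orientation; "force": force on the tool from outside, world axes, zero at the start; "ft_torque": the same for the moment, N m; "width": opening from 0.0 (shut) to 1.0 (fully open); "finger_force": force on a finger pad.
Only numpy, scipy, OpenCV 4.12 (cv2) and the standard library are available. Lean on these libraries where they do the work, as an engineer would, in place of code of your own. Each camera call takes 0.05 s, during which the arm holds its last target. There are 200 camera calls.

TASK

Stand the grey helmet model upright in the middle of the black turntable inside the wash tub and let go of it, then take the tub's open lid with the gripper, bring it down to 60 degrees above shut and keep it there, so that I can pump rinse in through the gap: finish while still holding the lid still at that angle. The lid falls shut if it is let go, so never let it drop, and leave everything else on the counter where it stands.

Things in the scene. Friction and masses are not known exactly. Their poses are not given: they have to be found in the camera images.
- tub: open translucent plastic wash tub, 165 (its x) x 250 (its y) x 85 mm high, walls and floor 4 mm, fixed to the counter. Origin: centre of its underside; its +x side is the far side, where the lid is hinged, z up
- turntable_top (a point): centre of the top face of the black turntable (a fixed disc, 100 mm diameter, its top 18 mm above the counter) in the tub; it lies 12 mm nearer the tub's -x side than the tub's centre
- lid (a joint): angle of the tub's lid in rad: 0 shut (level on the rim), 1.047 = 60 degrees, 1.70 its stop, where it leans back open at the start. Hinge along the tub's y axis at the far rim, turns freely; beyond about 1.57 the lid leans back on its stop, below that it falls shut by its own weight of 140 to 280 g. The lid is a translucent plate 166 mm from hinge to edge, 256 mm wide, 6 mm thick
- lid_hinge (a point): point on the lid's mid-plane at the hinge line, middle of the lid's width, about 91 mm above the counter. It turns with the lid: its x axis points from the tab to the hinge, its y axis along the hinge, its z axis out of the lid's outer face (up when shut)
- lid_tab (a point): middle of the white grip tab in the middle of the lid's free edge: a flat tab 60 mm wide along the hinge direction, 10 mm thick, which stands 39 mm out past the plate's edge. The point is 187 mm from the hinge, 18 mm inside the tab's outer end, mid-thickness; axes as for lid_hinge
- helmet: grey resin model of a helmet, loose, about 140 g: round upright sides of 54 mm diameter from its base to 40 mm up, then a dome to 61 mm and a thin crest along its x axis to 67 mm; small visor on its -x side and neck flare on its +x side, so that it is clear to grip across its y axis. Origin: centre of its underside, z up
- bowl: small white ceramic bowl, 90 mm across, 42 mm high, leave alone; origin under its centre
- cup: steel cup, 70 mm across, 70 mm high, leave alone; origin under its centre
- pump_bottle: white push-dispenser bottle, 66 mm diameter, 183 mm high, leave alone; origin under its centre
- spatula: steel spatula lying flat, 280 mm long, leave alone
- mug: blue ceramic mug, 80 mm across, 90 mm high, leave alone; origin under its centre
- jar: glass jar with steel cap, 70 mm diameter, 100 mm high, leave alone; origin under its centre
- brush: scrubbing brush lying flat, 200 mm long, leave alone
Not all that is in view belongs to the job. What is shaped like the helmet but green is not meant.

How it is judged:
By the outcome, as a careful person would: the job done as asked, in the order asked, and still so for the second after the job is handed in, while the arm keeps its last pose, push and grip.
It also fails if it takes over 64 s, if anything falls off the work surface, if the arm or the gripper's body presses on something with over 40 N, if the wrist force passes 120 N, or if a joint passes its speed limit or range.

## Working session

There is one attempt and no reset: what is moved stays moved. The work goes in short steps, Python scripts to look and compute and a tool call to move; the robot and the scene stay as the last step left them, time stands still between calls to the robot, and variables do not carry over. Pictures are saved under pics/ and viewed, at most 10 in all, crops included, and the job is handed in when it is done.

Besides the shell and the picture viewer there is one more tool, called after ">>>" as name([rows], argument=value, ...), one row to a line, values as JSON. send_rows: Moves the arm, as the interface text tells. Shift numbers are shares of 0.04 m and turn numbers shares of 6 degrees, none past 1 either way. Its arguments: {"type":"object","properties":{"increments":{"type":"array","items":{"type":"array","items":{"type":"number"}}},"newtons":{"type":"number"}},"required":["increments"]}

```bash
mkdir -p pics; cat > h.py <<'E'
import numpy as np, cv2, json
from plant import robot
from scipy.spatial.transform import Rotation as R
def cam(n,save=None):
    c=robot.read_camera(n)
    if save: cv2.imwrite('pics/'+save,c['img']); np.savez('pics/'+save+'.npz',img=c['img'],K=c['camera_matrix'],V=c['view'])
    return c['img'],np.array(c['camera_matrix']),np.array(c['view'])
def ray(K,V,u,v):
    d=np.linalg.inv(K)@[u,v,1]; d=np.array([d[0],-d[1],-d[2]])
    Rm=V[:3,:3]; o=-Rm.T@V[:3,3]; d=Rm.T@d
    return o,d/np.linalg.norm(d)
def onz(K,V,u,v,z):
    o,d=ray(K,V,u,v); return o+d*(z-o[2])/d[2]
def proj(K,V,p):
    q=V[:3,:3]@np.array(p)+V[:3,3]; q=K@[q[0],-q[1],-q[2]]; return q[:2]/q[2]
def tri(rs):
    A=sum(np.eye(3)-np.outer(d,d) for o,d in rs); b=sum((np.eye(3)-np.outer(d,d))@o for o,d in rs)
    return np.linalg.solve(A,b)
def rot(s): q=s['ee_rot']; return R.from_quat([q[1],q[2],q[3],q[0]])
def ld(n): z=np.load('pics/'+n+'.npz'); return z['img'],z['K'],z['V']
E
python3 - <<'E'
from h import *
print(robot.get_state(),robot.hold_point_z)
for n in('scene','top'):
    i,K,V=cam(n,n+'0.png'); print(K,V)
E
```

```text
{'time': 0.0, 'joints': array([-1.47062181e+00,  3.13986773e-01,  4.49628639e-02,  1.30360532e+00,
        3.77200092e-05,  1.43119119e+00]), 'qd': array([ 4.81216076e-04,  3.16400472e-05,  6.15130938e-04, -7.40601764e-04,
       -8.21702112e-04, -4.68855351e-04]), 'joint_efforts': array([ 1.54651898e-04, -4.80620420e+01,  2.98535371e+01,  1.90619688e-02,
        1.16721371e-04, -1.56448226e-05]), 'tool_pos': array([ 0.13650235, -0.55802759,  0.23041004]), 'ee_rot': array([-9.15900251e-04,  9.92821404e-01,  1.19602756e-01,  3.69232579e-05]), 'force': array([ 0.84889447, -0.15949829, -0.62464912]), 'ft_torque': array([ 0.01090183, -0.00454184, -0.01746815]), 'finger_force': 0.0, 'width': 1.0008694886219605} 0.0187
[[608.90805193   0.         323.53093978]
 [  0.         608.90805193 238.47987692]
 [  0.           0.           1.        ]] [[ 0.00243493  0.99994763  0.00994053 -0.03402004]
 [-0.81034028 -0.0038517   0.58594693  0.39982175]
 [ 0.58595453 -0.00948195  0.81028846 -2.06781949]
 [ 0.          0.          0.          1.        ]]
[[447.69170299   0.         324.61067517]
 [  0.         447.69170299 242.56048352]
 [  0.           0.           1.        ]] [[ 1.40881250e-02 -9.99900638e-01 -4.88362421e-04  2.79978273e-02]
 [ 9.83177338e-01  1.37635452e-02  1.82134257e-01 -5.65498947e-01]
 [-1.82109438e-01 -3.04607704e-03  9.83273550e-01 -1.19669198e+00]
 [ 0.00000000e+00  0.00000000e+00  0.00000000e+00  1.00000000e+00]]
```

View pics/scene0.png

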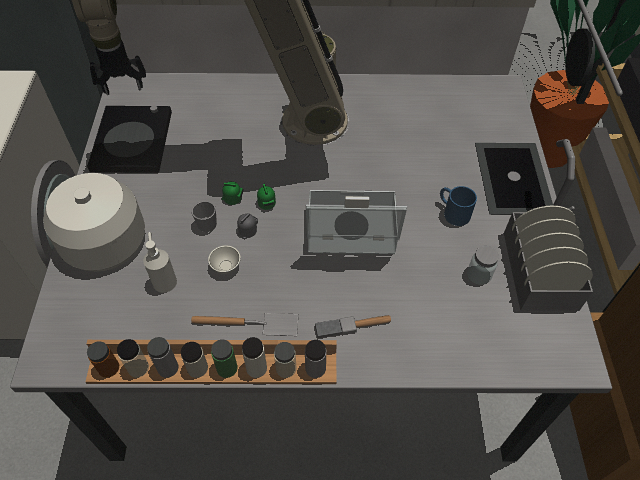

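View pics/top0.png

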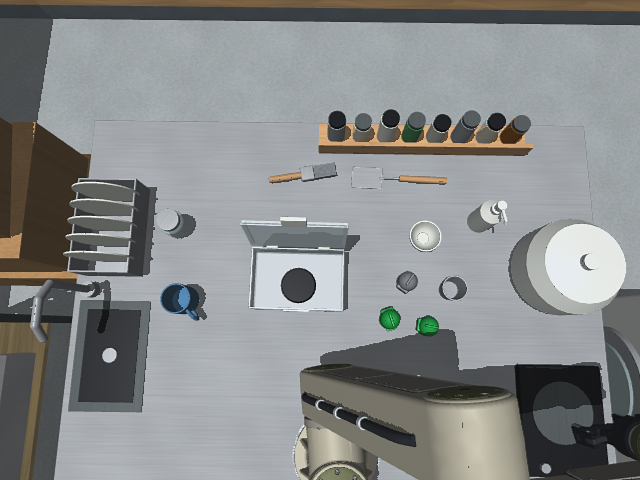

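Scene view: the grey helmet is at (247,226), two green look-alikes at (232,192) and (266,197), the steel cup at (204,218), the bowl at (224,262), and the tub near (350,225) with its white tab at (357,202). In the top view the helmet is at (407,282), the greens at (390,318) and (428,326), the cup at (453,288), the turntable at (298,285) and the tab at (293,222). I choose the grey one.

```bash
python3 - <<'E'
from h import *
a,K1,V1=ld('scene0.png'); b,K2,V2=ld('top0.png')
c1=cv2.resize(a[195:255,215:285],(400,343),interpolation=2); c2=cv2.resize(b[255:315,372:442],(400,343),interpolation=2)
cv2.imwrite('pics/c1.png',np.hstack([c1,c2]))
print('helm mid',onz(K1,V1,247,226,.033),onz(K2,V2,407,282,.033))
# turntable: dark blob
for n,I,K,V,roi in(('s',a,K1,V1,(205,245,325,380)),('t',b,K2,V2,(262,308,270,325))):
    g=cv2.cvtColor(I,6); m=np.zeros_like(g); r=roi; sub=g[r[0]:r[1],r[2]:r[3]]
    m=(sub<(np.median(sub)+sub.min())/2).astype(np.uint8)
    k,l,st,ce=cv2.connectedComponentsWithStats(m); j=1+np.argmax(st[1:,4]); uv=ce[j]+[r[2],r[0]]
    print(n,'turntable',uv,st[j],onz(K,V,*uv,.018))
    for nm,rr in (('tab',(185,215,335,380) if n=='s' else (212,232,270,315)),):
        sub=g[rr[0]:rr[1],rr[2]:rr[3]]; m=(sub>215).astype(np.uint8)
        k,l,st,ce=cv2.connectedComponentsWithStats(m); 
        for j in range(1,k):
            if st[j,4]>20: print('tab',ce[j]+[rr[2],rr[0]],st[j]+[rr[2],rr[0],0,0,0])
E
```

```text
helm mid [ 0.47359982 -0.18890146  0.033     ] [ 0.46002074 -0.19512196  0.033     ]
s turntable [350.96412556 223.71001495] [ 10   6  33  24 669] [0.45231745 0.1133579  0.018     ]
t turntable [298.01658031 285.06217617] [ 11   6  35  35 965] [0.44854869 0.10922654 0.018     ]
tab [292.32967033 218.57142857] [280 217  26   4  91]
```

View pics/c1.png

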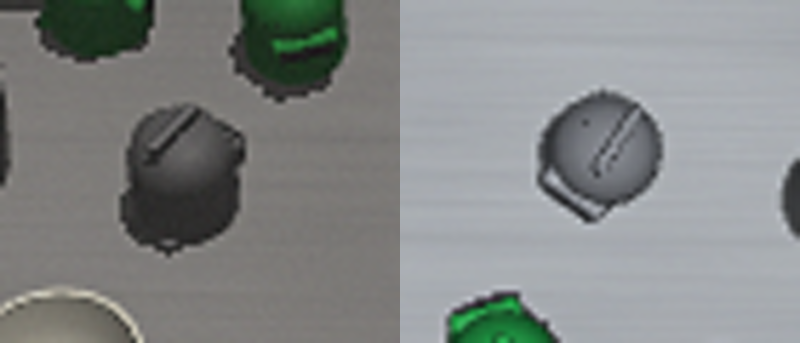

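The crop shows the chosen object is grey, upright and round, with its visor to the lower left in the top view and its crest running from (597,172) to (638,108) in the crop, so its yaw is about -35°. I'll move above it.

>>> send_rows([
  [0.85,-0.58,0,0,0,0,0],
  [0.85,-0.58,0,0,0,0,0],
  [0.85,-0.58,0,0,0,0,0],
  [0.85,-0.58,0,0,0,0,0],
  [0.85,-0.58,0,0,0,0,0],
  [0.85,-0.58,0,0,0,0,0],
  [0.85,-0.58,0,0,0,0,0],
  [0.85,-0.58,0,0,0,0,0],
  [0.85,-0.58,0,0,0,0,0],
  [0.85,-0.58,0,0,0,0,0],
  [0.85,-0.58,0,0,0,0,0],
  [0.7,-0.5,0,0,0,0,0],
])

```text
time: 1.6
tool_pos: [0.4623, -0.1944, 0.2309]
ee_rot: [-0.0, 0.993, 0.12, -0.0]
force: [0.7, -2.0, -0.3]
width: 0.999
finger_force: 0.0
```

>>> send_rows([
  [0,0,0,0,0,-1,0],
  [0,0,0,0,0,-1,0],
  [0,0,0,0,0,-1,0],
  [0,0,0,0,0,-1,0],
  [0,0,0,0,0,-1,0],
  [0,0,0,0,0,-1,0],
  [0,0,0,0,0,-1,0],
  [0,0,0,0,0,-1,0],
  [0,0,0,0,0,-1,0],
  [0,0,0,0,0,-1,0],
  [0,0,0,0,0,-1,0],
  [0,0,0,0,0,-1,0],
])

```text
time: 3.1
tool_pos: [0.4614, -0.1956, 0.2309]
ee_rot: [-0.0, 0.732, 0.682, -0.0]
force: [-0.5, 0.1, -0.6]
width: 0.999
finger_force: 0.0
```

```bash
python3 - <<'E'
from h import *
s=robot.get_state(); print(s['time'],s['joints'],s['tool_pos'],rot(s).as_matrix())
i,K,V=cam('wrist','w1.png'); print(K,V, 'cam centre',-V[:3,:3].T@V[:3,3])
print(proj(K,V,[.465,-.192,.03]))
E
```

```text
3.1 [-5.61259167e-01  1.71150691e-01 -1.40330710e-01  1.26024108e+00
 -1.29249051e-04  1.08049199e+00] [ 0.46139571 -0.1956304   0.23085008] [[ 7.08953809e-02  9.97483392e-01 -8.52865042e-04]
 [ 9.97483705e-01 -7.08950752e-02  3.83529558e-04]
 [ 3.22100433e-04 -8.77909455e-04 -9.99999563e-01]]
[[338.01754566   0.         323.44255785]
 [  0.         338.01754566 235.55029741]
 [  0.           0.           1.        ]] [[ 9.97512312e-01 -7.04887095e-02 -7.27326557e-04 -4.73018393e-01]
 [ 6.78867539e-02  9.63368129e-01 -2.59447946e-01  1.90683957e-01]
 [ 1.89888341e-02  2.58753144e-01  9.65756820e-01 -3.34627000e-01]
 [ 0.00000000e+00  0.00000000e+00  0.00000000e+00  1.00000000e+00]] cam centre [ 0.46525093 -0.13045551  0.37229683]
[327.67317228 206.77174255]
```

View pics/w1.png

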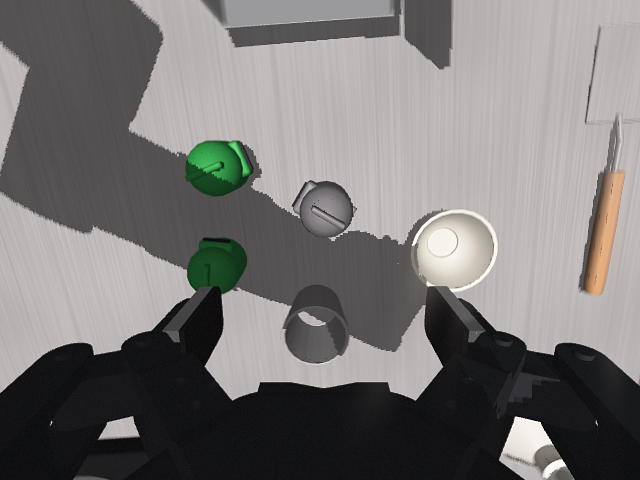

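The wrist view shows the helmet at about (326,209) with its crest from (313,207) to (345,228). The greens are at (216,168) and (217,264), the cup at (317,325) and the bowl at (455,250).

```bash
python3 - <<'E'
from h import *
w=ld('w1.png');t=ld('top0.png');s=ld('scene0.png')
e=[onz(*w[1:],u,v,.066) for u,v in((313,207),(345,228))]; d=e[1]-e[0]; print('crest w',e,np.degrees(np.arctan2(d[1],d[0])))
# crop coords -> full
T=lambda u,v:(372+(u-400)*70/400,255+v*60/343); S=lambda u,v:(215+u*70/400,195+v*60/343)
tt=[T(597,172),T(638,108)]; ss=[S(150,160),S(193,108)]
e=[onz(*t[1:],u,v,.066) for u,v in tt]; d=e[1]-e[0]; print('crest t',e,np.degrees(np.arctan2(d[1],d[0])))
e=[onz(*s[1:],u,v,.066) for u,v in ss]; print('crest s',e)
mid=lambda p:np.mean(p,0)
rs=[ray(*w[1:],329,217.5),ray(*t[1:],*mid(tt)),ray(*s[1:],*mid(ss))]
print('tri crest mid',tri(rs))
# silhouette circle in wrist: fit on grey helmet
g=w[0].astype(int)
I=w[0][175:245,285:365]; hsv=cv2.cvtColor(I,40); g=cv2.cvtColor(I,6)
print('round centre ray at dome z .035',onz(*w[1:],327,209,.04),onz(*t[1:],*T(603,150),.04))
for nm,u,v,h in(('cup',317,296,.07),('bowl',455,250,.04),('g1',216,168,.04),('g2',217,264,.04)): print(nm,onz(*w[1:],u,v,h))
E
```

```text
crest w [array([ 0.45158314, -0.18479158,  0.066     ]), array([ 0.47979816, -0.20666096,  0.066     ])] -37.779159365794435
crest t [array([ 0.4483886 , -0.18752184,  0.066     ]), array([ 0.47912525, -0.2076303 ,  0.066     ])] -33.19342441283361
crest s [array([ 0.48787238, -0.20114257,  0.066     ]), array([ 0.45498359, -0.18211241,  0.066     ])]
tri crest mid [ 0.46508073 -0.19634316  0.05842956]
round centre ray at dome z .035 [ 0.4641867  -0.19239837  0.04      ] [ 0.46146534 -0.19534174  0.04      ]
cup [ 0.4487634  -0.27174675  0.07      ]
bowl [ 0.59272887 -0.24437156  0.04      ]
g1 [ 0.35991785 -0.14476991  0.04      ]
g2 [ 0.34594347 -0.24230411  0.04      ]
```

>>> send_rows([
  [0,0,0,0,0,-1,0],
  [0,0,0,0,0,-1,0],
  [0,0,0,0,0,-1,0],
  [0,0,0,0,0,-1,0],
  [0,0,0,0,0,-1,0],
  [0,0,0,0,0,-1,0],
  [0,0,0,0,0,-1,0],
  [0,0,0,0,0,-1,0],
  [0,0,0,0,0,-1,0],
  [0,0,0,0,0,-0.7,0],
  [-0.05,0.05,0.6,0,0,0,0],
  [0,0,0.9,0,0,0,0],
])

```text
time: 4.65
tool_pos: [0.4654, -0.1958, 0.1714]
ee_rot: [0.001, 0.31, 0.951, -0.0]
force: [0.3, -1.0, -0.2]
width: 0.999
finger_force: 0.0
```

```bash
python3 - <<'E'
from h import *
s=robot.get_state(); print(s['time'],s['joints'],s['tool_pos'],rot(s).as_matrix())
i,K,V=cam('wrist','w2.png')
a=[0.464,-.195]
for z in (0,.04): print(proj(K,V,[*a,z]))
cv2.imwrite('pics/w2c.png',i[130:430,150:500])
# helmet blob
E
```

```text
4.65 [-5.57396105e-01  2.03397184e-01 -2.48846641e-01  1.11585079e+00
 -2.51020938e-05  7.35309466e-02] [ 0.4654057  -0.19584031  0.17137841] [[-8.07477900e-01  5.89893418e-01  2.27949185e-03]
 [ 5.89891660e-01  8.07481099e-01 -1.45045055e-03]
 [-2.69625782e-03  1.73446462e-04 -9.99996350e-01]]
[324.00072279 215.00212452]
[324.08291874 224.84079113]
```

View pics/w2c.png

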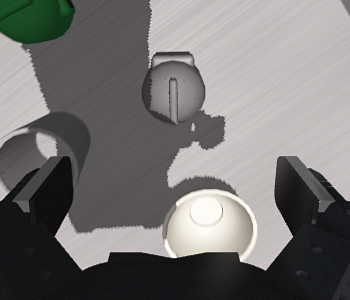

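The crest is now vertical in the image and the helmet is centred at full-image (324,225), which matches the prediction. Going down to grip.

>>> send_rows([
  [0,0,0.7,0,0,0,0],
  [0,0,0.7,0,0,0,0],
  [0,0,0.7,0,0,0,0],
  [0,0,0.7,0,0,0,0],
  [0,0,0.6,0,0,0,0],
  [0,0,0.4,0,0,0,0],
  [0,0,0.2,0,0,0,0],
  [0,0,0,0,0,0,0],
])

```text
time: 5.7
tool_pos: [0.4643, -0.1953, 0.0112]
ee_rot: [-0.0, 0.31, 0.951, 0.0]
force: [-0.2, -1.0, -0.4]
width: 0.994
finger_force: 0.0
```

>>> send_rows([
  [0,0,0,0,0,0,1],
  [0,0,0,0,0,0,1],
  [0,0,0,0,0,0,1],
  [0,0,0,0,0,0,1],
  [0,0,0,0,0,0,1],
  [0,0,0,0,0,0,1],
], newtons=40)

```text
time: 6.45
tool_pos: [0.4651, -0.1958, 0.0124]
ee_rot: [0.001, 0.31, 0.951, -0.0]
force: [-1.9, 0.6, 5.6]
width: 0.62
finger_force: 41.8
```

>>> send_rows([
  [0,0,-0.4,0,0,0,1],
  [0,0,-0.9,0,0,0,1],
  [0,0,-1,0,0,0,1],
  [0,0,-1,0,0,0,1],
  [0,0,-1,0,0,0,1],
  [0,0,-1,0,0,-1,1],
  [0,0,0,0,0,-1,1],
  [0,0,0,0,0,-1,1],
  [0,0,0,0,0,-1,1],
  [0,0,0,0,0,-1,1],
  [0,0,0,0,0,-1,1],
  [0,0,0,0,0,0,1],
])

```text
time: 7.95
tool_pos: [0.4643, -0.1952, 0.2232]
ee_rot: [-0.0, 0.001, 1.0, 0.0]
force: [-0.3, -1.1, -1.8]
width: 0.619
finger_force: 42.7
```

>>> send_rows([
  [0.15,0.8,0,0,0,0,1],
  [0.15,0.8,0,0,0,0,1],
  [0.15,0.8,0,0,0,0,1],
  [0.15,0.8,0,0,0,0,1],
  [0.15,0.8,0,0,0,0,1],
  [0.15,0.8,0,0,0,0,1],
  [0.15,0.8,0,0,0,0,1],
  [0.15,0.8,0,0,0,0,1],
  [0.15,0.8,0,0,0,0,1],
  [0.15,0.4,0,0,0,0,1],
  [0,0,0,0,0,0,1],
  [0,0,0,0,0,0,1],
])

```text
time: 9.45
tool_pos: [0.405, 0.1084, 0.2233]
ee_rot: [0.0, 0.001, 1.0, -0.0]
force: [0.4, 0.2, -2.0]
width: 0.613
finger_force: 42.8
```

```bash
python3 - <<'E'
from h import *
s=robot.get_state(); print(s['time'],s['joints'],s['tool_pos'],rot(s).as_matrix(),s['width'],s['finger_force'])
i,K,V=cam('wrist','w3.png')
print(proj(K,V,[.4505,.111,.018]),-V[:3,:3].T@V[:3,3])
E
```

```text
9.45 [ 6.98077854e-02  1.45600913e-02 -3.34057183e-01  1.22188364e+00
 -4.47546346e-04  7.17530907e-02] [0.40496605 0.10837643 0.2233159 ] [[-9.99998055e-01  1.94543949e-03  3.25914902e-04]
 [ 1.94530062e-03  9.99998017e-01 -4.25850598e-04]
 [-3.26742723e-04 -4.25215767e-04 -9.99999856e-01]] 0.6126455622849727 42.76855541858822
[326.25117054 252.2852524 ] [0.33842201 0.10835229 0.3647251 ]
```

View pics/w3.png

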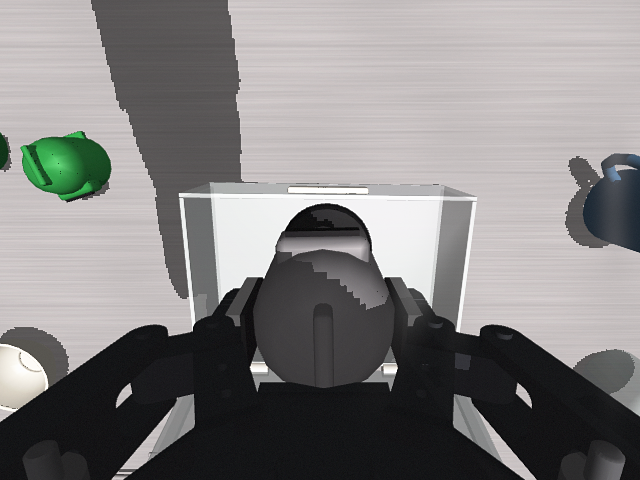

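The wrist view shows the tub's near rim corners at (181,197) and (475,199), and the disc's near arc peaking at (327,204). The helmet is held upright at (322,320).

```bash
python3 - <<'E'
from h import *
w=ld('w3.png')
a,b=[onz(*w[1:],u,v,.085) for u,v in((181,197),(475,199))]; print(a,b,np.linalg.norm(b-a)); d=b-a
n=np.array([d[1],-d[0],0]);n/=np.linalg.norm(n); n*=np.sign(n[0]); print('yaw tub x',np.degrees(np.arctan2(n[1],n[0])),'centre',(a+b)/2+n*.0825,'tt',(a+b)/2+n*.0705)
g=cv2.cvtColor(w[0],6); P=[]
for u in range(290,366,3):
    col=g[198:240,u]; k=np.argmax(col<120)
    if col[k]<120: P.append(onz(*w[1:],u,198+k-.5,.018)[:2])
for ang in range(0,1):
    pass
P=np.array(P); from scipy.optimize import least_squares
f=lambda c,P:np.hypot(*(P-c).T)-.05
r=least_squares(f,[.45,.11],args=(P,),loss='soft_l1',f_scale=.001); print('disc',r.x,np.abs(r.fun).max(),len(P))
# same in top, scene: full contour ellipse; triangulate centre
t=ld('top0.png');s=ld('scene0.png')
rs=[ray(*t[1:],298.02,285.06),ray(*s[1:],350.96,223.71)]; print('tri',tri(rs))
print(onz(*t[1:],298.02,285.06,.018),[proj(*t[1:],[*r.x,.018])],proj(*s[1:],[*r.x,.018]))
E
```

```text
[ 0.38040414 -0.0103427   0.085     ] [0.38245339 0.23430811 0.085     ] 0.24465939162482417
yaw tub x -0.479911728050673 centre [0.46392587 0.11129169 0.085     ] tt [0.45192629 0.1113922  0.085     ]
disc [0.44714407 0.11059336] 0.0011467919809082378 26
tri [0.44897886 0.1115718  0.01350838]
[0.44855495 0.10921706 0.018     ] [array([297.5189386 , 285.55436363])] [349.97467449 222.30690578]
```

>>> send_rows([
  [-0.6,0,0,0,0,0,1],
  [-0.54,0.07,0,0,0,0,1],
  [0,0,0.5,0,0,0,1],
  [0,0,0.9,0,0,0,1],
  [0,0,0.9,0,0,0,1],
  [0,0,0.9,0,0,0,1],
  [0,0,0.8,0,0,0,1],
  [0,0,0.4,0,0,0,1],
  [0,0,0.2,0,0,0,1],
  [0,0,0.1,0,0,0,1],
  [0,0,0,0,0,0,1],
])

```text
time: 10.88
tool_pos: [0.4509, 0.1113, 0.0356]
ee_rot: [0.0, 0.001, 1.0, -0.0]
force: [-0.3, 0.2, -2.4]
width: 0.619
finger_force: 42.8
```

>>> send_rows([
  [0,0,0.05,0,0,0,1],
  [0,0,0.05,0,0,0,1],
  [0,0,0.03,0,0,0,1],
  [0,0,0,0,0,0,1],
])

```text
time: 11.38
tool_pos: [0.4505, 0.1115, 0.0304]
ee_rot: [0.0, 0.0, 1.0, -0.0]
force: [-1.6, -0.6, 2.6]
width: 0.621
finger_force: 43.1
```

Contact: the vertical force went from -2.4 to +2.6 N. Releasing and rising.

>>> send_rows([
  [0,0,0,0,0,0,0.2],
  [0,0,0,0,0,0,0.1],
  [0,0,0,0,0,0,0],
  [0,0,0,0,0,0,0],
  [0,0,-0.4,0,0,0,0],
  [0,0,-0.9,0,0,0,0],
  [0,0,-1,0,0,0,0],
  [0,0,-1,0,0,0,0],
  [0,0,-1,0,0,0,0],
  [0.5,0,-1,0,0,0,0],
  [0.5,0,-1,0,0,0,0],
  [0.5,0,-1,0,0,0,0],
])

```text
time: 12.88
tool_pos: [0.3896, 0.1115, 0.3233]
ee_rot: [0.0, 0.001, 1.0, -0.0]
force: [0.5, -0.1, -0.3]
width: 0.999
finger_force: 0.0
```

>>> send_rows([
  [0.5,0,-1,0,0,0,0],
  [0.5,0,-1,0,0,0,0],
  [0.5,0,-0.7,0,0,0,0],
  [0,0,0,0,0,0,0],
])

```text
time: 13.38
tool_pos: [0.3302, 0.1117, 0.4324]
ee_rot: [0.002, 0.0, 1.0, 0.0]
force: [0.0, 0.5, 0.4]
width: 0.996
finger_force: 0.0
```

```bash
python3 - <<'E'
from h import *
s=robot.get_state(); print(s['time'],s['joints'],s['tool_pos'],rot(s).as_matrix(),s['width'])
a=cam('wrist','w4.png')[0]; b=cam('top','t4.png')[0]; c=cam('scene','s4.png')[0]
r=cv2.resize
cv2.imwrite('pics/m4.png',np.vstack([np.hstack([r(b[200:320,230:360],(390,360),interpolation=2),r(c[180:265,295:410],(410,300),interpolation=2)[:300] if 0 else r(c[180:265,295:410],(410,360),interpolation=2)]),r(a[150:],(800,240)) if 0 else r(a,(800,240))]))
E
```

```text
13.375 [ 9.47997444e-02 -1.10079939e-01  6.09614499e-02  1.73690036e+00
 -7.95192510e-05  9.54336256e-02] [0.33018139 0.11173207 0.43235618] [[-9.99987683e-01  6.33114296e-04  4.92269805e-03]
 [ 6.35032912e-04  9.99999723e-01  3.88195635e-04]
 [-4.92245091e-03  3.91316929e-04 -9.99987808e-01]] 0.9960847327988983
```

View pics/m4.png

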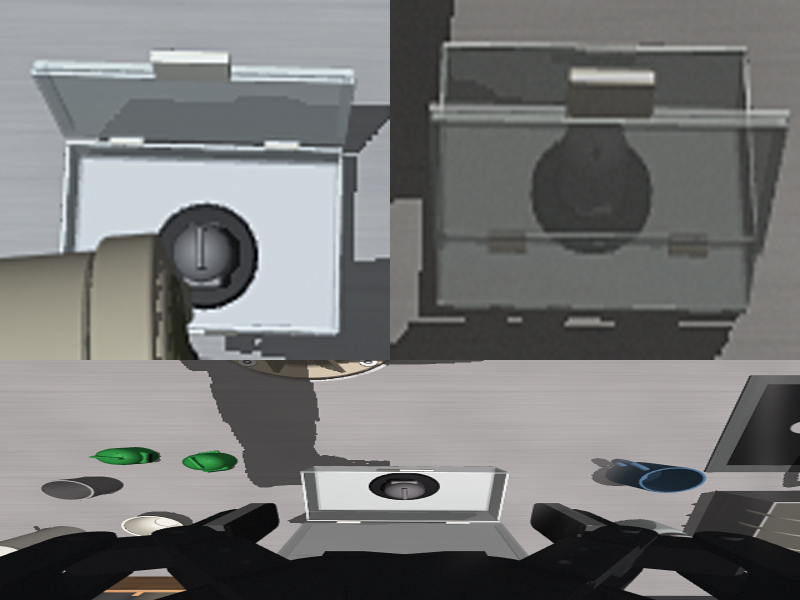

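The top crop shows the helmet standing upright near the disc centre, with the dome at about (207,252) and the disc at (207,257). The tab's end face is at (190,57) in the top crop and (612,75) in the scene crop. I'll measure the tab.

```bash
python3 - <<'E'
from h import *
t=ld('t4.png');s=ld('s4.png');w=ld('w4.png')
print('helm px',proj(*t[1:],[.4495,.111,.06]),'seen ~299,284')
tt=(230+190/3,200+57/3); ss=(295+(612-390)/3.565,180+75/4.235)
r=[ray(*t[1:],*tt),ray(*s[1:],*ss)]; e=tri(r); print('tab end',e)
for o,d in r: print(np.linalg.norm(np.cross(e-o,d)))
# ends of tab strip left/right
for a,b in(((150,54),(655,75)),((230,59),(570,75))):
    print(tri([ray(*t[1:],230+a[0]/3,200+a[1]/3),ray(*s[1:],295+(b[0]-390)/3.565,180+b[1]/4.235)]))
# lid plate corners top edge; top crop (33,66),(354,76)
for a,b in(((33,66),(788,115)),((354,76),(430,112))):
    print('lidc',tri([ray(*t[1:],230+a[0]/3,200+a[1]/3),ray(*s[1:],295+(b[0]-390)/3.565,180+b[1]/4.235)]))
E
```

```text
helm px [296.46678207 283.33520616] seen ~299,284
tab end [0.57550649 0.11011848 0.28552573]
0.0027997948951759104
0.0027997948951759225
[0.57696218 0.14003153 0.28742723]
[0.57465642 0.08043488 0.28437497]
lidc [0.57532981 0.23637117 0.24873443]
lidc [ 0.57141448 -0.01640789  0.24574692]
```

>>> send_rows([
  [0,0,0,0,0,1,0],
  [0,0,0,0,0,1,0],
  [0,0,0,0,0,1,0],
  [0,0,0,0,0,1,0],
  [0,0,0,0,0,1,0],
  [0,0,0,0,0,1,0],
  [0,0,0,0,0,1,0],
  [0,0,0,0,0,1,0],
  [0,0,0,0,0,1,0],
  [0,0,0,0,0,1,0],
  [0,0,0,0,0,1,0],
  [0,0,0,0,0,1,0],
])

```text
time: 15.02
tool_pos: [0.3306, 0.1115, 0.4285]
ee_rot: [-0.001, 0.59, 0.808, -0.001]
force: [-0.4, 0.3, 0.2]
width: 1.001
finger_force: 0.0
```

>>> send_rows([
  [0,0,0,0,0,1,0],
  [0,0,0,0,0,1,0],
  [0,0,0,0,0,1,0],
  [0,0,0,0,0,0.15,0],
  [0,0,0,-1,0,0,0],
  [0,0,0,-1,0,0,0],
  [0,0,0,-1,0,0,0],
  [0,0,0,-1,0,0,0],
  [0,0,0,-1,0,0,0],
  [0,0,0,0,0,0,0],
])

```text
time: 16.27
tool_pos: [0.3288, 0.1117, 0.429]
ee_rot: [0.185, 0.688, 0.678, 0.181]
force: [-0.2, 0.1, 0.5]
width: 1.001
finger_force: 0.0
```

>>> send_rows([
  [0,0.06,0.8,0,0,0,0],
  [0,0.06,0.8,0,0,0,0],
  [0,0.06,0.8,0,0,0,0],
  [0,0.06,0.8,0,0,0,0],
  [0,0.06,0.8,0,0,0,0],
  [0,0.06,0.8,0,0,0,0],
  [0,0.04,0.8,0,0,0,0],
  [0,0,0.26,0,0,0,0],
  [0,0,0,0,0,0,0],
  [0,0,0,0,0,0,0],
])

```text
time: 17.52
tool_pos: [0.4619, 0.1095, 0.2362]
ee_rot: [0.185, 0.689, 0.677, 0.182]
force: [-0.6, 0.8, 0.4]
width: 1.001
finger_force: 0.0
```

```bash
python3 - <<'E'
from h import *
s=robot.get_state(); print(s['time'],s['joints'],s['tool_pos'],rot(s).as_matrix(),s['width'])
i,K,V=cam('wrist','w5.png'); print(proj(K,V,[.572,.111,.29]),-V[:3,:3].T@V[:3,3])
E
```

```text
17.525 [ 0.10094401 -0.28598542 -0.69741402  0.63783246 -0.05876226  1.67260724] [0.46186603 0.10947045 0.23615869] [[ 1.65563904e-02  8.65440305e-01  5.00738419e-01]
 [ 9.99862933e-01 -1.43198597e-02 -8.31000227e-03]
 [-2.13070245e-05  5.00807368e-01 -8.65558768e-01]] 1.0011237532554658
[582.08091872 279.13369846] [0.39061813 0.17602028 0.35840795]
```

The 60° end pose is reachable. Now to the approach pose above the tab.

>>> send_rows([
  [0,0,-0.8,0,0,0,0],
  [0,0,-0.8,0,0,0,0],
  [0,0,-0.8,0,0,0,0],
  [0,0,-0.8,0,0,0,0],
  [0,0,-0.8,0,0,0,0],
  [0,0,0,1,0,0,0],
  [0,0,0,1,0,0,0],
  [0,0,0,1,0,0,0],
  [0,0,0,1,0,0,0],
  [0,0,0,1,0,0,0],
  [0,0,0,1,0,0,0],
  [0,0,0,0.23,0,0,0],
])

```text
time: 19.08
tool_pos: [0.3825, 0.1107, 0.3736]
ee_rot: [-0.046, 0.712, 0.7, -0.045]
force: [-0.4, -0.0, -0.5]
width: 1.0
finger_force: 0.0
```

>>> send_rows([
  [0,0.7,-0.1,0,0,0,0],
  [0,0.7,-0.1,0,0,0,0],
  [0,0.7,-0.1,0,0,0,0],
  [0,0.7,-0.1,0,0,0,0],
  [0,0.7,0,0,0,0,0],
  [0,0.7,0,0,0,0,0],
  [0,0.7,0,0,0,0,0],
  [0,0.1,0,0,0,0,0],
  [0,0,0,0,0,0,0],
])

```text
time: 20.2
tool_pos: [0.5812, 0.1075, 0.3646]
ee_rot: [-0.046, 0.711, 0.7, -0.045]
force: [-0.2, -0.1, -0.1]
width: 1.005
finger_force: 0.0
```

```bash
python3 - <<'E'
from h import *
s=robot.get_state(); print(s['time'],s['joints'],s['tool_pos'],rot(s).as_matrix(),s['width'])
i,K,V=cam('wrist','w6.png'); print(proj(K,V,[.573,.111,.293]),proj(K,V,[.545,.111,.091]),-V[:3,:3].T@V[:3,3])
E
```

```text
20.2 [0.04331945 0.48835321 0.6242634  1.83439502 0.00756871 1.63014383] [0.58123849 0.10754405 0.36455764] [[ 1.65073935e-02  9.91695218e-01 -1.27546463e-01]
 [ 9.99863742e-01 -1.63800839e-02  2.04704522e-03]
 [-5.91768049e-05 -1.27562875e-01 -9.91830484e-01]] 1.0053734831314485
[325.8765298  242.36778708] [323.09516167 196.77910859] [0.59959483 0.17263517 0.50480452]
```

View pics/w6.png

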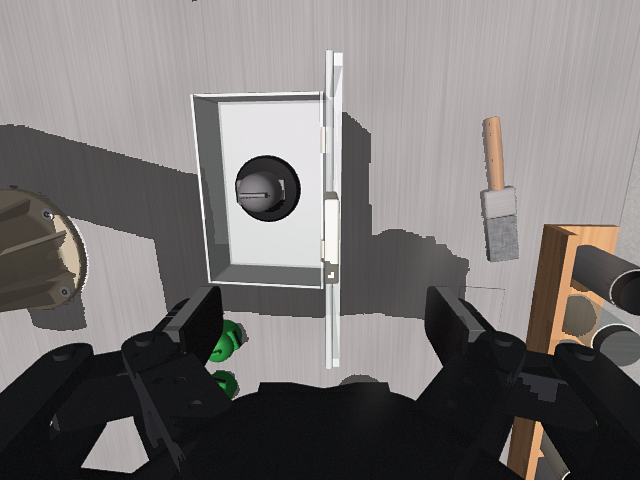

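The wrist view shows the tab's end face at columns 325–338 and rows 193–283, centred at (331.5,238). The lid runs along columns 327–343, and the helmet stands upright on the disc at (262,190).

```bash
python3 - <<'E'
from h import *
t=ld('t4.png');s=ld('s4.png');w=ld('w6.png')
tt=(230+190/3,200+57/3); ss=(295+(612-390)/3.565,180+75/4.235)
for rs in ([ray(*w[1:],331.5,238),ray(*t[1:],*tt),ray(*s[1:],*ss)],[ray(*w[1:],331.5,238),ray(*s[1:],*ss)],[ray(*w[1:],331.5,238),ray(*t[1:],*tt)]):
    print('tab end',tri(rs))
print([onz(*w[1:],331.5,v,.293) for v in(193,238,283)])
# rim far edge, hinge area: rim corners in w6: outer far edges (322,93)?,(325,287)
print('rim far',onz(*w[1:],323,93,.085),onz(*w[1:],325,288,.085),'near',onz(*w[1:],192,95,.085),onz(*w[1:],209,283,.085))
# helmet/disc: disc ellipse
g=cv2.cvtColor(w[0],6)[145:230,225:312]; m=(g<60).astype(np.uint8)
c=max(cv2.findContours(m,0,1)[0],key=cv2.contourArea); h=cv2.convexHull(c); (x,y),ax,an=cv2.fitEllipse(h); print('disc',x+225,y+145,ax,onz(*w[1:],x+225,y+145,.018),'helm base guess px',proj(*w[1:],[.4495,.111,.058]))
E
```

```text
tab end [0.57554437 0.1106719  0.28474772]
tab end [0.57620235 0.11258949 0.28677718]
tab end [0.57614447 0.10886975 0.2780971 ]
[array([0.57703749, 0.14349781, 0.293     ]), array([0.57674534, 0.11404867, 0.293     ]), array([0.57643151, 0.08241357, 0.293     ])]
rim far [0.54609    0.23151741 0.085     ] [ 0.54477197 -0.01379846  0.085     ] near [0.38454841 0.23467229 0.085     ] [ 0.3795124  -0.01281362  0.085     ]
disc 267.3441963195801 188.0705795288086 (64.12406921386719, 67.00740814208984) [0.45234379 0.11283165 0.018     ] helm base guess px [257.04337295 193.01111585]
```

>>> send_rows([
  [0.08,0.08,0.4,0,0,0,0],
  [0,0,0.5,0,0,0,0],
  [0,0,0.5,0,0,0,0],
  [0,0,0.5,0,0,0,0],
  [0,0,0.4,0,0,0,0],
  [0,0,0.3,0,0,0,0],
  [0,0,0.16,0,0,0,0],
  [0,0,0,0,0,0,0],
])

```text
time: 21.25
tool_pos: [0.5706, 0.1108, 0.2541]
ee_rot: [-0.046, 0.712, 0.7, -0.045]
force: [0.2, 0.1, -0.1]
width: 0.998
finger_force: 0.0
```

>>> send_rows([
  [0,0,0,0,0,0,0.5],
  [0,0,0,0,0,0,0.7],
  [0,0,0,0,0,0,0.8],
  [0,0,0,0,0,0,0.9],
  [0,0,0,0,0,0,1],
  [0,0,0,0,0,0,1],
  [0,0,0,0,0,0,1],
  [0,0,0,0,0,0,1],
], newtons=30)

```text
time: 22.25
tool_pos: [0.5712, 0.1108, 0.254]
ee_rot: [-0.046, 0.712, 0.7, -0.045]
force: [2.2, 0.3, -0.2]
width: 0.115
finger_force: 31.9
```

```bash
python3 - <<'E'
from h import *
s=robot.get_state(); print(s['time'],s['joints'],s['tool_pos'],rot(s).as_matrix(),s['width'],s['finger_force'],s['force'],s['ft_torque'])
i,K,V=cam('wrist','w7.png'); t=cam('top','t7.png'); c=cam('scene','s7.png')
r=cv2.resize
cv2.imwrite('pics/m7.png',np.vstack([r(i[100:400,170:500],(660,330))if 0 else r(i[100:350,170:500],(600,330)),np.hstack([r(t[0][190:320,220:370],(300,260)),r(c[0][150:280,280:430],(300,260))])]))
E
```

```text
22.25 [0.04925399 0.43613362 0.27195772 1.53443644 0.00836713 1.63625314] [0.57119298 0.11076827 0.25399262] [[ 1.67338645e-02  9.91668937e-01 -1.27721170e-01]
 [ 9.99859977e-01 -1.66040215e-02  2.08132385e-03]
 [-5.67008305e-05 -1.27738115e-01 -9.91807930e-01]] 0.11500453601678191 31.919673085212708 [ 2.23005875  0.28462678 -0.19902191] [-3.37547377e-04 -8.16267192e-01  5.87737380e-02]
```

View pics/m7.png

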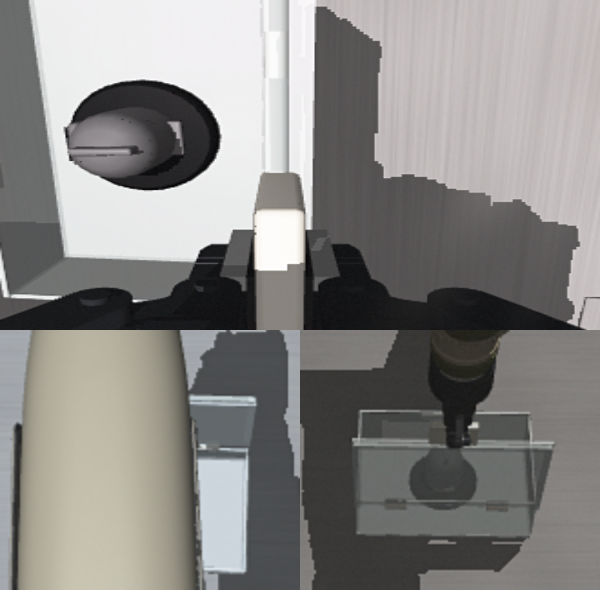

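The tab is gripped: opening 9.8 mm, matching its 10 mm thickness. I'll start the arc about the hinge gently and check radius and force.

>>> send_rows([
  [0,-0.11,0,-0.25,0,0,1],
  [0,-0.215,0.006,-0.5,0,0,1],
  [0,-0.215,0.006,-0.5,0,0,1],
  [0,-0.215,0.006,-0.5,0,0,1],
  [0,0,0,0,0,0,1],
  [0,0,0,0,0,0,1],
], newtons=40)

```text
time: 23.15
tool_pos: [0.541, 0.1112, 0.2559]
ee_rot: [0.019, 0.713, 0.701, 0.019]
force: [1.1, -1.2, 6.3]
width: 0.116
finger_force: 42.9
```

```bash
cat > arc.py <<'E'
from h import *
s=robot.get_state(); m=rot(s).as_matrix(); z=m[:,2]; p=s['tool_pos']; h=np.array([.5502,.111,.091]); v=p-h
print(s['time'],p,'tool ang',np.degrees(np.arctan2(-z[2],z[0])),'pos ang',np.degrees(np.arctan2(v[2],-v[0])),'rad',np.hypot(v[0],v[2]),'F tool',m.T@s['force'],'T tool',m.T@s['ft_torque'],s['width'],s['finger_force'],s['joints'])
E
python3 arc.py
```

```text
23.15 [0.54101181 0.11117974 0.25587303] tool ang 86.87606946155206 pos ang 86.81027067753948 rad 0.1651288546090791 F tool [-1.20385654  1.47321394 -6.20391075] T tool [ 0.12122499 -0.22632133 -0.10572461] 0.11566264164979517 42.92717456817627 [ 0.05964751  0.21729448 -0.02332587  1.27580821 -0.00422672  1.64721146]
```

>>> send_rows([
  [0,-0.215,0,-0.5,0,0,1],
  [0,-0.215,0,-0.5,0,0,1],
  [0,-0.215,0.006,-0.5,0,0,1],
  [0,-0.215,0.006,-0.5,0,0,1],
  [0,0,0,0,0,0,1],
  [0,0,0,0,0,0,1],
])

```text
time: 23.9
tool_pos: [0.5068, 0.1117, 0.2514]
ee_rot: [0.094, 0.707, 0.695, 0.092]
force: [-5.1, -2.7, 11.7]
width: 0.109
finger_force: 43.6
```

```bash
python3 arc.py
```

```text
23.9 [0.50684832 0.11165475 0.25138861] tool ang 74.89924549283559 pos ang 74.87485952992247 rad 0.16614413708635992 F tool [ -2.78522067  -1.77550298 -12.64297059] T tool [ 0.96746451 -0.28233651 -0.11824157] 0.10889652252490285 43.64928603172302 [ 0.07652125 -0.01318606 -0.33000282  0.99151316 -0.02471542  1.66099251]
```

>>> send_rows([
  [0,0,-0.03,0,0,0,1],
  [0,0,0,0,0,0,1],
  [0,0,0,0,0,0,1],
])

```text
time: 24.28
tool_pos: [0.5067, 0.1117, 0.2514]
ee_rot: [0.094, 0.707, 0.695, 0.092]
force: [-2.9, -2.1, 7.2]
width: 0.109
finger_force: 42.9
```

```bash
python3 arc.py
```

```text
24.275 [0.50666893 0.11165058 0.25137332] tool ang 74.95147905848152 pos ang 74.81377388480207 rad 0.1661762824147756 F tool [-2.12952299 -0.87572314 -7.69101795] T tool [ 0.5689218  -0.26073306 -0.16772914] 0.10946116527391919 42.93107986450195 [ 0.07653319 -0.01281095 -0.32941486  0.99263963 -0.02470401  1.66108882]
```

>>> send_rows([
  [0,-0.215,-0.04,-0.5,0,0,1],
  [0,-0.215,0,-0.5,0,0,1],
  [0,-0.215,0,-0.5,0,0,1],
  [0,-0.215,0,-0.5,0,0,1],
  [0,-0.21,0,-0.49,0,0,1],
  [0,0,0,0,0,0,1],
  [0,0,0,0,0,0,1],
  [0,0,0,0,0,0,1],
])

```text
time: 25.28
tool_pos: [0.4657, 0.1122, 0.236]
ee_rot: [0.184, 0.689, 0.677, 0.18]
force: [1.6, -3.8, -6.7]
width: 0.111
finger_force: 41.0
```

```bash
python3 arc.py; python3 - <<'E'
from h import *
i,K,V=cam('wrist','w8.png'); t=cam('top','t8.png'); c=cam('scene','s8.png')
r=cv2.resize
cv2.imwrite('pics/m8.png',np.vstack([r(i[60:310,100:600],(600,300)),np.hstack([r(t[0][190:320,220:370],(300,260)),r(c[0][150:280,280:430],(300,260))])]))
E
```

```text
25.275 [0.46573082 0.11222909 0.23602349] tool ang 60.17602960040483 pos ang 59.78126530381719 rad 0.16782983487304948 F tool [-3.76734285 -1.8797066   6.70213444] T tool [ 1.08624753 -0.41586191 -0.09113644] 0.11106886192566313 41.0383540391922 [ 0.10861901 -0.27262008 -0.68693896  0.63936256 -0.06306684  1.67976133]
```

View pics/m8.png

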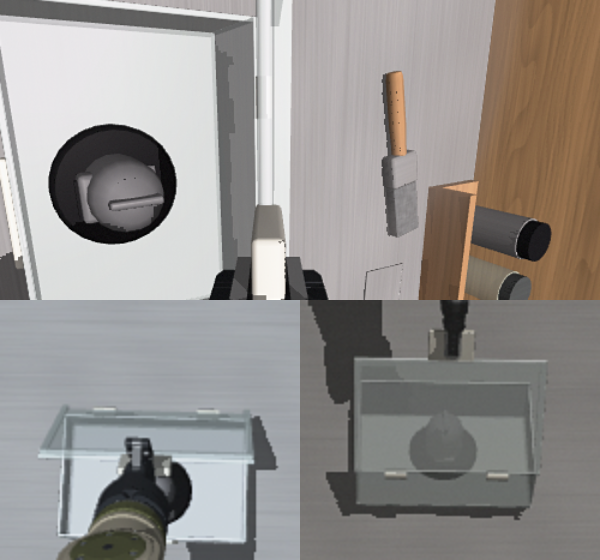

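The crops show the lid held by its tab at about 60° with the helmet upright on the disc. The free-edge corners are at crop (40,458) and (252,460) in the top view and (353,358) and (548,362) in the scene view. The hinge knuckles are at (103,410) and (208,410) in the top view, and (395,475) and (497,475) in the scene view.

```bash
python3 - <<'E'
from h import *
t=ld('t8.png');s=ld('s8.png')
T=lambda u,v:ray(*t[1:],220+u/2,190+(v-300)/2); S=lambda u,v:ray(*s[1:],280+(u-300)/2,150+(v-300)/2)
e=[tri([T(252,460),S(353,358)]),tri([T(40,458),S(548,362)])]
k=[tri([T(208,410),S(395,475)]),tri([T(103,410),S(497,475)])]
print(e,k); v=np.mean(e,0)-np.mean(k,0); print(np.linalg.norm(v),np.degrees(np.arctan2(v[2],-v[0])))
h=np.array([.5502,0,.091])
for hx in(.5455,.548,.5502): 
    v=np.mean(e,0)-[hx,0,.091]; print(hx,np.degrees(np.arctan2(v[2],-v[0])),np.hypot(v[0],v[2]))
    for ang in(58,60,62):
        c,sn=np.cos(np.radians(ang)),np.sin(np.radians(ang))
        print(ang,[ (proj(*s[1:],[hx-.166*c,y,.091+.166*sn])-[280,150])*2+[300,300] for y in(-.017,.239)],[ (proj(*t[1:],[hx-.166*c,y,.091+.166*sn])-[220,190])*2+[0,300] for y in(-.017,.239)])
E
```

```text
[array([ 0.46686086, -0.01513576,  0.23113694]), array([0.46667744, 0.23971632, 0.22390749])] [array([0.55204286, 0.04006565, 0.0860249 ]), array([0.55034056, 0.18160849, 0.08434272])]
0.16549773852518765 59.3273287329138
0.5455 60.02842706829713 0.15759714931015156
58 [array([351.09533622, 352.33564563]), array([544.27741211, 353.26696343])] [array([252.90593441, 467.82993983]), array([ 35.18147837, 464.78698111])]
60 [array([351.00769696, 353.64771901]), array([544.8296943 , 354.58014159])] [array([253.04880468, 463.3238142 ]), array([ 34.90366441, 460.27832135])]
62 [array([350.92020347, 355.11520402]), array([545.37634976, 356.04845534])] [array([253.18552138, 458.7327929 ]), array([ 34.65779448, 455.68537315])]
0.548 59.247313448936964 0.15886083758345704
58 [array([351.06722107, 353.75436365]), array([544.4248127 , 354.68439202])] [array([252.9170005 , 465.71182628]), array([ 35.28664474, 462.67175097])]
60 [array([350.97940848, 355.07234456]), array([544.97808683, 356.00346551])] [array([253.05983022, 461.20356075]), array([ 35.00915415, 458.16095956])]
62 [array([350.89174211, 356.54584483]), array([545.52572796, 357.47778192])] [array([253.19650691, 456.61081396]), array([ 34.76357577, 453.56629305])]
0.5502 58.57024868557647 0.15999694201798062
58 [array([351.0424374, 355.0049724]), array([544.55474691, 355.93386091])] [array([252.92673073, 463.84940156]), array([ 35.37911596, 460.81186045])]
60 [array([350.95447188, 356.32816796]), array([545.10889616, 357.25813827])] [array([253.0695248 , 459.33925738]), array([ 35.10190957, 456.29919763])]
62 [array([350.86665296, 357.80697785]), array([545.65740692, 358.73775313])] [array([253.20616629, 454.74499605]), array([ 34.85658741, 451.70302291])]
```

Camera and tool both read about 60°. I'll ease the small radial pull, hold, confirm it is still, and check the bystanders.

>>> send_rows([
  [0,0,0.03,0,0,0,1],
  [0,0,0,0,0,0,1],
  [0,0,0,0,0,0,1],
  [0,0,0,0,0,0,1],
  [0,0,0,0,0,0,1],
  [0,0,0,0,0,0,1],
])

```text
time: 26.18
tool_pos: [0.4662, 0.1122, 0.2362]
ee_rot: [0.185, 0.689, 0.677, 0.181]
force: [-4.6, -5.0, -0.6]
width: 0.107
finger_force: 42.1
```

```bash
python3 arc.py; python3 - <<'E'
from h import *
print(np.abs(robot.get_state()['qd']).max())
a=ld('scene0.png')[0]; b=cam('scene','s9.png')[0]
d=(cv2.absdiff(a,b).max(2)>40).astype(np.uint8)
for nm,(u,v) in dict(cup=(204,218),bowl=(224,262),bottle=(160,270),g1=(232,192),g2=(266,197),mug=(459,205),jar=(484,265),spat=(245,322),brush=(352,326)).items():
    print(nm,int(d[v-20:v+20,u-20:u+20].sum()),end=' ')
E
```

```text
26.175 [0.466159   0.11224934 0.23621491] tool ang 60.02193862387329 pos ang 59.94051656461612 rad 0.16778039722300642 F tool [-5.04457465 -4.17711055 -1.75101122] T tool [ 1.85091524 -0.67413767 -0.15256734] 0.1071979173933805 42.14965224266052 [ 0.10877377 -0.27363818 -0.68859821  0.63604756 -0.06340024  1.67963599]
0.0020969527500570777
cup 0 bowl 0 bottle 0 g1 682 g2 452 mug 0 jar 0 spat 0 brush 0
```

```bash
python3 - <<'E'
from h import *
for n in('scene0.png','s9.png'):
    h=cv2.cvtColor(ld(n)[0],40); m=((h[...,0]>45)&(h[...,0]<80)&(h[...,1]>120)).astype(np.uint8)[170:225,210:290]
    k,l,st,c=cv2.connectedComponentsWithStats(m); print([(c[j].round(1),st[j,:4]) for j in range(1,k) if st[j,4]>100])
print(robot.close_job())
E
```

```text
[(array([22. , 19.2]), array([13, 12, 20, 16], dtype=int32)), (array([56.1, 24.1]), array([47, 14, 18, 21], dtype=int32))]
[(array([22. , 18.9]), array([13, 12, 20, 15], dtype=int32)), (array([55.8, 22.6]), array([48, 14, 17, 17], dtype=int32))]
the job is handed in; nothing more can be done
None
```

I stood the helmet upright on the middle of the turntable and let go of it, then brought the lid down by its tab; it is still gripped at about 60°. The cameras showed nothing else on the counter had moved, and I handed the job in at about 26 s.

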